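# Fasten the open toggle latch of a split-lid tool box

### The job

The tool box on the bench has two toggle latches across the seam of its two half lids: one is already fastened, the other stands open. Fasten the open one: hook its wire bail over the keeper so that the crossbar sits under the keeper's lip, then press the lever over and down past centre until it snaps flat and stays there. Leave the paint tin and the battery where they are.

Things in the scene. Friction and masses are not known exactly. Their poses are not given: they have to be found in the camera images.
- toolbox: tool box, 250 x 400 x 150 mm tall, two black half lids meeting at a seam along its y axis; origin at the centre of its underside, z up. Both latches straddle the seam, one 90 mm to each side along y, their lever pivots 30 mm towards -x from the origin. Fixed.
- latch_shut: the other latch, same shape, already fastened: an example of the finished look. Fixed. Origin on the box top (150 mm up) under its lever pivot.
- lever_pivot (a point): hinge axis of the OPEN latch's lever, 20 mm above the box top, mid-width. Its axes are the latch frame: x level across the seam from lever to keeper, y along the hinge, z up. All latch parts move in this x-z plane, centred on y = 0. Fixed to the box.
- lever (a joint): lever angle (rad): 0 = flat, pointing to -x of the latch frame; grows as it is raised and swung over towards the keeper, stop at 2.0. Stays where left (friction 0.035 N m). With the bail hooked, the pull peaks near 0.2, then it snaps to 0; pressing takes about 3 N at lever_face.
- lever_face (a point): where to press: on the broad face of the lever plate, 58 mm out from the pivot, 6.5 mm off the lever's line; the face looks up when flat, to the keeper when raised. x axis along the lever to the pivot, z out of the face. Plate 30 wide, 5 thick, from 12 to 80 mm out, with an upturned end to 94 mm.
- bail_pin (a point): axis on which the bail turns, carried on the lever 22 mm from the pivot: in the latch frame at 22 mm * (cos(192 deg - lever), 0, sin(192 deg - lever)). Axes as bail_bar.
- bail (a joint): bail angle relative to the lever (rad). The bail's elevation above level, pointing from its pin towards the keeper side, is bail minus lever. Stays where left (friction 0.025 N m). The bail is a U of 6 mm steel wire, legs 73 mm long and 42 mm apart, hinged on the lever at bail_pin; it pulls the lever along when it is pulled.
- bail_bar (a point): middle of the bail's crossbar, 6 mm round, 42 mm long along y, 73 mm from bail_pin. x axis from the pin along the legs, z to the bail's upper side.
- bail_tab (a point): point to grip on the bail's finger tab, a bar 12 mm wide (along y), 7 thick, 34 long, starting 4 mm beyond the crossbar and bent up 0.45 rad from the legs. The point is 25 mm beyond the crossbar, 13 mm short of the free end; from bail_pin it lies 95.5 mm along x, 10.9 mm along z of the bail_bar axes. Axes as bail_bar.
- keeper_seat (a point): where the crossbar's middle belongs; at rest 55 mm in x and -7 mm in z from lever_pivot, same axes. Keeper: a 24 mm wide steel hook with a wall 3 mm to -x, a lip on top reaching 4 mm to +x (underside 6, top 11 mm above), a foot 6 mm below, reaching 22 mm to +x. Open to +x: bring the crossbar down at least 8 mm beyond the seat, then back under the lip.
- keeper (a joint): how far the keeper is drawn towards the lever against its spring (m): 0 at rest, about 0.004 when the latch is fastened (spring 7 N per mm, travel 8 mm)
- paint_tin: closed tin, 100 mm across and 115 mm tall, on the bench beside the box; origin at the centre of its underside. Leave alone
- battery: cordless tool battery, 75 x 115 x 63 mm, on the bench on the other side of the box; origin at the centre of its underside. Leave alone

How it is judged:
On the way:
1. the crossbar is behind the keeper and below the lip's edge while the lever is still up (x of bail_bar in the frame of keeper_seat between -0.003 and 0.025 m and z of bail_bar in the frame of keeper_seat below 0.006 m and value of joint lever above 0.5 rad), for 0.1 s.
At the end, for the whole second after the job is handed in: the crossbar sits in the keeper's seat under the lip (within 6 mm), the keeper is drawn by more than 2 mm, and the lever lies flat (below 0.1 rad) and at rest (value of joint lever below 0.1 rad and value of joint keeper above 0.002 m and x of bail_bar in the frame of keeper_seat between -0.004 and 0.006 m and z of bail_bar in the frame of keeper_seat between -0.008 and 0.006 m and velocity of joint lever between -0.1 and 0.1 rad/s); the robot touches nothing.
It fails at once if the paint tin or the battery is moved by more than 25 mm (distance of any of paint_tin, battery from where it was at the start of the episode above 0.025 m).
It also fails if it takes over 45 s, if anything falls off the work surface, if the arm or the gripper's body presses on something with over 40 N, if the wrist force passes 120 N, or if a joint passes its speed limit or range.

### The arm

A 7-joint arm with a two-finger parallel gripper is mounted at the origin on the work surface. World frame = base frame: x ahead of the robot, y to its left, z up, the work surface at z = 0. Lengths are in m, angles in rad, forces in N, time in s.
With the tool pointing down it reaches from about 0.4 to 0.875 m from the base axis. Payload 19.3 kg.
Tool frame: the origin (TCP) lies at the very end of the fingers, on their centre line; the grasp point (between the pads) lies 19 mm behind it; z points along the fingers, y is the line along which they close (so a half turn about z gives the same grasp; the last joint's range is limited). The gripper opens to 85 mm and grips with 20 to 120 N. Pads are 22 mm wide; open, the fingers measure 114 mm over their backs; the gripper's body (76 mm by 85 mm) begins 54 mm behind the grasp point. The pads swing forward as they close: fully open they stand 13 mm farther back than shut.
Start: joints at [-1.407, 0.521, -0.036, 1.599, 0.021, 1.021, -0.113], TCP at [0.145, 0.608, 0.231] pointing down, gripper open.
Joint ranges: [-2.91, 2.91], [-0.3, 2.13], [-1.5, 1.42], [0.17, 2.43], [-1.26, 4.41], [0.16, 1.93], [-2.52, 2.52]. Speed limits (rad/s): [1.89, 1.89, 2.39, 2.39, 3.01, 3.01, 3.01].

### API

Orientations are given as [roll, pitch, yaw] about the fixed x, y, z axes, in that order (R = Rz(yaw) Ry(pitch) Rx(roll)).
In Python, from workcell import bot gives the robot as it stands.
- The arm moves only by the tool servo_tool, never from a script. Its argument "plan" is a list of rows, each a list of 7 numbers: the finger opening in cm, from 0 to 8.54, then the shift along the tool's x, y, z in cm, then the turn, a rotation vector about the tool's x, y, z in degrees. In form: [[fingers, x, y, z, wx, wy, wz], ...]. A call has 1 to 10 rows; each row is the pose to reach, as a shift and turn from the pose commanded when the call began, along the tool's axes at that moment; what a row does not reach only later rows make up. A row lasts 1/10 s, in which the tool goes at most 50 mm and 8.59 degrees, less where a joint would pass 70% of its speed; a pose out of reach is approached as far as the arm can. A call with a gripper value outside its range is refused whole. The fingers move at their own pace and stop on an object; "force" is the grip in N (left out, the last holds). Time passes only in rows, so rows that repeat a pose let the fingers close. It gives the time, the measured TCP pose, the force, the opening and the grip force at its end, in the units of the state.
- bot.observe(): the state, without advancing time (a new reading comes with each control period).
- bot.grab_frame(name): name is "scene" or "top" or "wrist"; returns a dict with "frame" (384x512x3 uint8, blue, green, red), "mtx" (3x3 intrinsics, pixels), "R" (3x3) and "t" (3): a world point X has camera coordinates R X + t; the wrist camera has in their place "T_tool_cam" (4x4, takes a point from camera to tool coordinates, whose origin is the TCP and whose axes are the flange's). Camera axes: x right, y down, z forward; pixel columns grow to the right and rows downward; lengths in m; the calibration is good to about 2 mm. A picture is of the moment at which its call begins: read the wrist's pose just before it. There is no depth.
- bot.job_done(): hands the job in; it is judged then, once.
The state is a dict: "clock": time; "qpos": joint angles; "qd": joint speeds; "joint_efforts": joint torques, N m; "position": TCP position; "tool_rot": TCP orientation; "force": force on the tool from outside, world axes, zero at the start; "moment": the same for the moment, N m; "grip_width": finger opening in m; "finger_force": force on a finger pad.
Only numpy, scipy, OpenCV 4.12 (cv2) and the standard library are available. Lean on these libraries where they do the work, as an engineer would, in place of code of your own. Each camera call takes 0.05 s, during which the arm holds its last target. There are 200 camera calls.

## Working session

There is one attempt and no reset: what is moved stays moved. The work goes in short steps, Python scripts to look and compute and a tool call to move; the robot and the scene stay as the last step left them, time stands still between calls to the robot, and variables do not carry over. Pictures are saved under pics/ and viewed, at most 12 in all, crops included, and the job is handed in when it is done.

Besides the shell and the picture viewer there is one more tool, called after "Call:" as name([rows], argument=value, ...), one row to a line, values as JSON. servo_tool: Moves the arm, as the interface text tells. Its arguments: {"type":"object","properties":{"plan":{"type":"array","items":{"type":"array","items":{"type":"number"}}},"force":{"type":"number"}},"required":["plan"]}

```bash
mkdir -p pics; ls; python3 - <<'E'
from workcell import bot
import cv2,numpy as np,pickle
s=bot.observe();print(s)
d={}
for n in ["scene","top","wrist"]:
    f=bot.grab_frame(n);d[n]=f
    cv2.imwrite(f"pics/{n}0.png",f["frame"])
    print(n,{k:np.round(v,4).tolist() for k,v in f.items() if k!="frame"})
pickle.dump(d,open("f0.pkl","wb"))
a=np.hstack([d["scene"]["frame"],d["top"]["frame"]])
cv2.imwrite("pics/a0.png",cv2.resize(d["top"]["frame"],(800,600)))
cv2.imwrite("pics/b0.png",cv2.resize(d["scene"]["frame"],(800,600)))
E
```

```text
pics
{'clock': 0.0, 'qpos': array([-1.40720782,  0.5220436 , -0.0363169 ,  1.5999938 ,  0.02121495,
        1.02113946, -0.11280309]), 'qd': array([ 8.50556757e-04,  8.00107307e-04,  2.37725902e-03, -4.37520038e-04,
        2.41056619e-05, -2.78707546e-04, -1.12786927e-03]), 'joint_efforts': array([-1.46565359e-03, -9.27100182e+01,  1.97923489e+00, -3.69919395e+01,
        1.77752436e-02,  8.40157358e-03, -2.11135250e-05]), 'position': array([0.14475709, 0.6076477 , 0.23071252]), 'tool_rot': array([-3.14039844e+00,  1.04965917e-04,  2.90778960e+00]), 'force': array([ 0.05638366, -0.60613347,  0.66860809]), 'moment': array([ 0.05313663, -0.05262703,  0.02755273]), 'finger_force': 0.0, 'grip_width': 0.08558176644643882}
scene {'mtx': [[409.6296, 0.0, 254.1581], [0.0, 409.6296, 192.4482], [0.0, 0.0, 1.0]], 'R': [[0.2707, 0.9626, 0.0115], [0.5634, -0.1487, -0.8127], [-0.7806, 0.2265, -0.5825]], 't': [-0.1573, -0.1761, 1.6587]}
top {'mtx': [[374.4996, 0.0, 251.1658], [0.0, 374.4996, 192.7723], [0.0, 0.0, 1.0]], 'R': [[-0.0247, -0.9997, 0.0014], [-0.9734, 0.0237, -0.2278], [0.2277, -0.0069, -0.9737]], 't': [0.0073, 0.5419, 0.9747]}
wrist {'mtx': [[273.859, 0.0, 260.0016], [0.0, 273.859, 193.201], [0.0, 0.0, 1.0]], 'T_tool_cam': [[0.0006, -0.9544, -0.2984, 0.0757], [1.0, 0.0008, -0.0005, 0.0006], [0.0007, -0.2984, 0.9544, -0.1425], [0.0, 0.0, 0.0, 1.0]]}
```

View pics/a0.png

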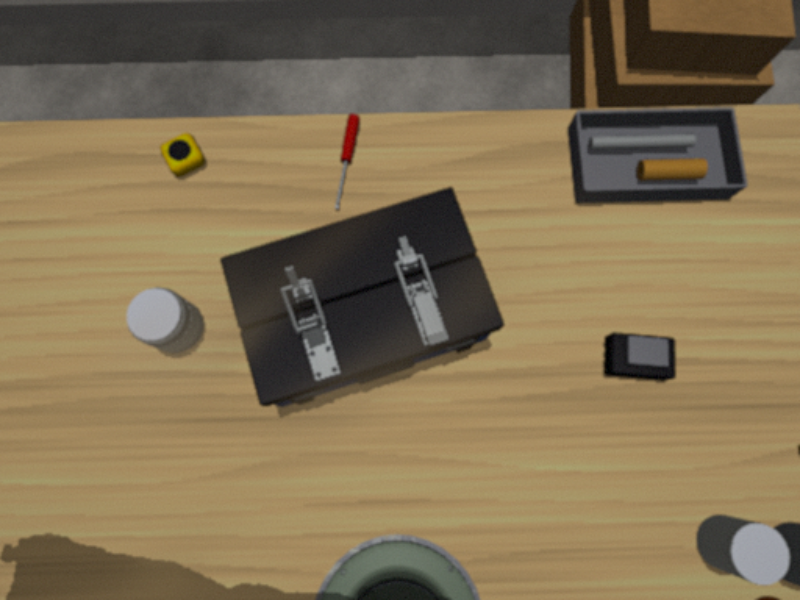

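View pics/b0.png

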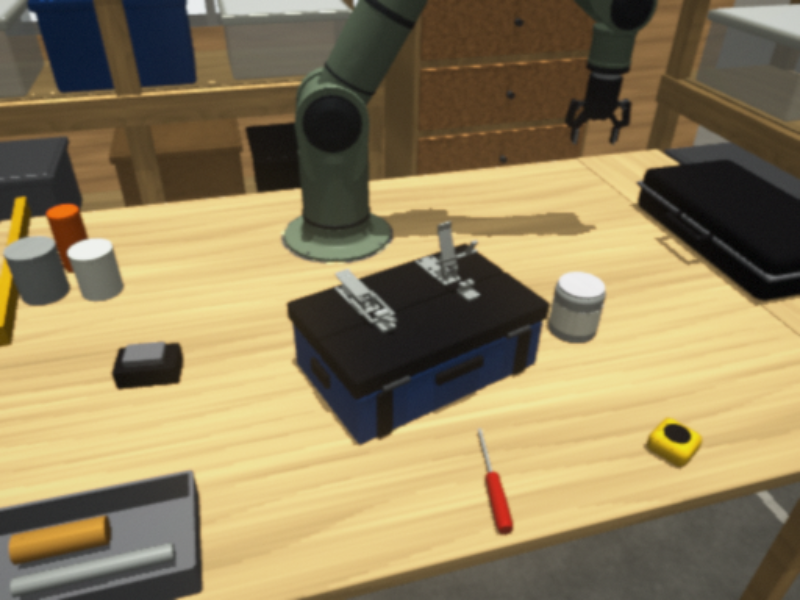

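```bash
python3 - <<'E'
import cv2,numpy as np,pickle
from scipy.optimize import least_squares
d=pickle.load(open("f0.pkl","rb"))
t=d["top"]
def proj(f,X):
    c=(f["R"]@np.atleast_2d(X).T).T+f["t"]; p=(f["mtx"]@c.T).T; return p[:,:2]/p[:,2:]
px=np.array([[222,258],[452,188],[502,325],[263,404]])/1.5625
L=np.array([[.125,.2,.15],[.125,-.2,.15],[-.125,-.2,.15],[-.125,.2,.15]])
def W(p,X):
    c,s=np.cos(p[2]),np.sin(p[2]);X=np.atleast_2d(X);return np.c_[p[0]+c*X[:,0]-s*X[:,1],p[1]+s*X[:,0]+c*X[:,1],X[:,2]]
r=least_squares(lambda p:(proj(t,W(p,L))-px).ravel(),[.55,.05,.2])
print(r.x,r.fun.round(1))
for n in ["top","scene"]:
    print(n,"corners",proj(d[n],W(r.x,L)).round().tolist())
    for y in(.09,-.09): print(n,y,proj(d[n],W(r.x,[[-.03,y,.17],[.025,y,.163]])).round(1).tolist())
a=d["top"]["frame"][140:270,150:300]; b=d["scene"]["frame"][130:230,190:340]
h=[cv2.resize(a,(600,520),interpolation=cv2.INTER_CUBIC),cv2.resize(b,(800,533),interpolation=cv2.INTER_CUBIC)]
cv2.imwrite("pics/a1.png",h[0]);cv2.imwrite("pics/b1.png",h[1])
E
```

```text
[0.53950674 0.04548014 0.29224776] [ 0.2 -0.1 -0.5 -0.2  0.8  0.2 -0.5  0.1]
top corners [[142.0, 165.0], [289.0, 120.0], [322.0, 208.0], [168.0, 259.0]]
top 0.09 [[199.2, 206.7], [193.4, 186.7]]
top -0.09 [[268.7, 184.6], [261.6, 165.3]]
scene corners [[349.0, 193.0], [226.0, 243.0], [183.0, 192.0], [296.0, 154.0]]
scene 0.09 [[286.1, 172.3], [297.3, 183.3]]
scene -0.09 [[233.3, 190.8], [243.7, 203.1]]
```

View pics/b1.png

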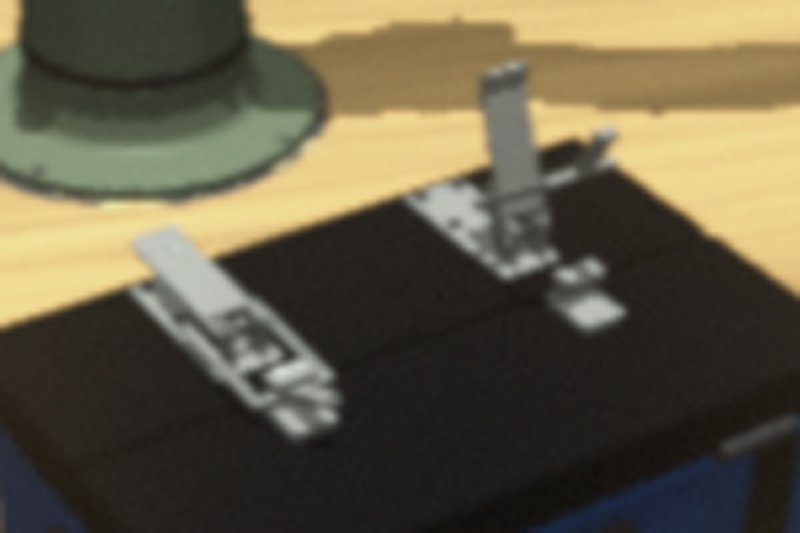

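View pics/a1.png

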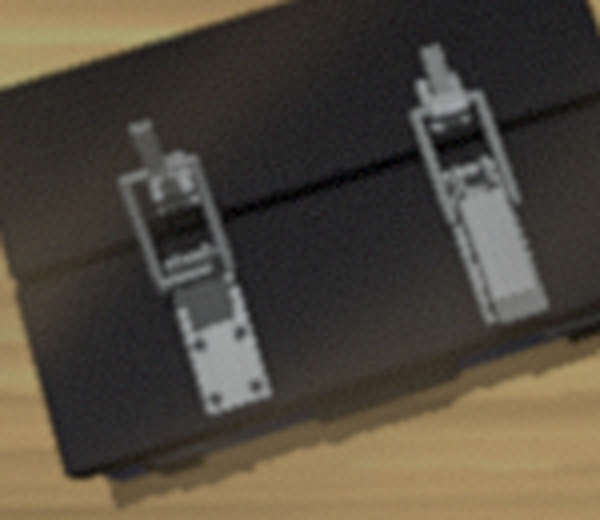

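```bash
cat > h.py <<'E'
import cv2,numpy as np,pickle
def proj(f,X):
    c=(f["R"]@np.atleast_2d(X).T).T+f["t"]; p=(f["mtx"]@c.T).T; return p[:,:2]/p[:,2:]
def W(p,X):
    "box frame -> world; p = x,y,yaw of box"
    c,s=np.cos(p[2]),np.sin(p[2]);X=np.atleast_2d(X);return np.c_[p[0]+c*X[:,0]-s*X[:,1],p[1]+s*X[:,0]+c*X[:,1],X[:,2]]
PIV=np.array([-.03,.09,.17])
def parts(le,ba):
    "points in latch frame"
    pin=.022*np.array([np.cos(np.radians(192)-le),0,np.sin(np.radians(192)-le)])
    e=ba-le; u=np.array([np.cos(e),0,np.sin(e)]); n=np.array([-np.sin(e),0,np.cos(e)])
    bar=pin+.073*u; tab=pin+.0955*u+.0109*n
    w=np.array([np.cos(e+.45),0,np.sin(e+.45)]); tip=tab+.013*w
    lu=np.array([np.cos(np.pi-le),0,np.sin(np.pi-le)]); ln=np.array([np.sin(le)*1,0,np.cos(le)])
    Y=np.array([0,.021,0])
    return dict(pin=pin,bar=bar,barL=bar+Y,barR=bar-Y,pinL=pin+Y,pinR=pin-Y,tab=tab,tip=tip,lev=lu*.094+.0*ln,face=.058*lu+.0065*ln)
E
python3 - <<'E'
from h import *
from scipy.optimize import least_squares
d=pickle.load(open("f0.pkl","rb"))
b=[0.5395,0.0455,0.2922]
obs=[("top","barL",(181,185)),("top","barR",(198.7,179)),("top","tip",(185,171)),("top","pinL",(190.5,211)),
("scene","lev",(284.5,143)),("scene","tip",(304,154.7)),("scene","barL",(305,160.7))]
def res(q):
    P=parts(q[0],q[1]); return np.concatenate([proj(d[n],W(b+q[2:5],PIV+P[k]))[0]-o for n,k,o in obs]+[np.array(q[2:5])*[500,500,200]])
for g in([1.5,1.5],[1.5,2.2],[1.8,2.5]):
    r=least_squares(res,g+[0,0,0]); print(r.x,r.cost,r.fun.round(1)[:-3].reshape(-1,2).tolist())
P=parts(*r.x[:2]);p=b+r.x[2:]
for k in P: print(k,P[k].round(4),W(p,PIV+P[k]).round(4))
E
```

```text
[ 1.38103365e+00  1.98586253e+00 -1.02751693e-03  8.47504965e-05
  5.37458485e-04] 3.0744121680424588 [[-0.4, -0.9], [-0.7, -0.4], [-0.3, -1.1], [0.1, 0.5], [-0.3, -1.0], [-0.6, -0.1], [-0.8, -0.7]]
[ 1.38103368e+00  1.98586256e+00 -1.02751733e-03  8.47502408e-05
  5.37458661e-04] 3.074412168045168 [[-0.4, -0.9], [-0.7, -0.4], [-0.3, -1.1], [0.1, 0.5], [-0.3, -1.0], [-0.6, -0.1], [-0.8, -0.7]]
[ 1.38103363e+00  1.98586252e+00 -1.02751666e-03  8.47506328e-05
  5.37458016e-04] 3.0744121680412024 [[-0.4, -0.9], [-0.7, -0.4], [-0.3, -1.1], [0.1, 0.5], [-0.3, -1.0], [-0.6, -0.1], [-0.8, -0.7]]
pin [-0.0086  0.      0.0203] [[0.4756 0.1206 0.1903]]
bar [0.0515 0.     0.0618] [[0.5331 0.138  0.2318]]
barL [0.0515 0.021  0.0618] [[0.527  0.1581 0.2318]]
barR [ 0.0515 -0.021   0.0618] [[0.5391 0.1179 0.2318]]
pinL [-0.0086  0.021   0.0203] [[0.4695 0.1407 0.1903]]
pinR [-0.0086 -0.021   0.0203] [[0.4816 0.1005 0.1903]]
tab [0.0638 0.     0.0835] [[0.5449 0.1415 0.2535]]
tip [0.0702 0.     0.0948] [[0.551  0.1434 0.2648]]
lev [-0.0177  0.      0.0923] [[0.4668 0.118  0.2623]]
face [-0.0046  0.      0.0582] [[0.4794 0.1218 0.2282]]
```

```bash
cat >> h.py <<'E'
from scipy.spatial.transform import Rotation as Ro
BOX=np.array([.5385,.0456,.2927])
def target(x,z,phi=0,y=0):
    "TCP at latch (x,y,z), tool x = latch x, body leaning phi deg to +x"
    return W(BOX,PIV+[x,y,z])[0],Ro.from_euler("xyz",[np.pi,np.radians(phi),BOX[2]])
def rel(cur,tgt):
    p,R=cur; q,S=tgt
    return np.r_[R.inv().apply(q-p)*100,np.degrees((R.inv()*S).as_rotvec())].round(2)
def now():
    from workcell import bot
    s=bot.observe(); return s,(s["position"],Ro.from_euler("xyz",s["tool_rot"]))
def grip(L,e,phi,depth=.006,out=.005):
    P=parts(L,e+L); w=(P["tip"]-P["tab"])/.013; g=P["tab"]+out*w
    f=np.radians(phi); return target(g[0]-depth*np.sin(f),g[2]-depth*np.cos(f),phi),P["bar"]
E
python3 - <<'E'
from h import *
s,c=now()
print(rel(c,target(.0663,.14)), target(.0663,.14)[0])
print(rel(target(.0663,.14),grip(1.38,.605,0)[0]))
t0=grip(1.38,.605,0)[0]
for L,e,f in [(1.5,.605,0),(1.8,.55,0),(1.8,.3,4),(1.8,.05,8),(1.8,-.2,12),(1.8,-.408,15),(1.6,-.41,15),(1.4,-.38,15),(1.15,-.346,15)]:
    t,b=grip(L,e,f); print(L,e,f,"bar",b.round(4),"tcp",t[0].round(4),rel(t0,t))
E
```

```text
[-4.9940e+01 -3.5960e+01 -7.8800e+00 -1.0000e-02  6.0000e-02  1.4983e+02] [0.54728764 0.14224609 0.31      ]
[-0.01  0.    5.81  0.    0.    0.  ]
1.5 0.605 0 bar [0.054  0.     0.0627] tcp [0.5496 0.1429 0.2528] [ 0.25 -0.   -0.09  0.    0.    0.  ]
1.8 0.55 0 bar [0.0627 0.     0.0602] tcp [0.5593 0.1459 0.2494] [ 1.26 -0.    0.25  0.    0.    0.  ]
1.8 0.3 4 bar [0.0702 0.     0.0436] tcp [0.5716 0.1496 0.2281] [ 2.54 -0.    2.38  0.   -4.   -0.  ]
1.8 0.05 8 bar [0.0733 0.     0.0256] tcp [0.5784 0.1516 0.2041] [ 3.26 -0.    4.78 -0.   -8.    0.  ]
1.8 -0.2 12 bar [0.072  0.     0.0075] tcp [0.5794 0.1519 0.1791] [  3.36  -0.     7.28  -0.   -12.    -0.  ]
1.8 -0.408 15 bar [ 0.0674  0.     -0.007 ] tcp [0.5756 0.1508 0.1585] [  2.96  -0.     9.34   0.   -15.    -0.  ]
1.6 -0.41 15 bar [ 0.063   0.     -0.0075] tcp [0.5713 0.1495 0.158 ] [  2.52  -0.     9.39   0.   -15.    -0.  ]
1.4 -0.38 15 bar [ 0.0596  0.     -0.0066] tcp [0.5681 0.1485 0.1597] [  2.18  -0.     9.22   0.   -15.    -0.  ]
1.15 -0.346 15 bar [ 0.0557  0.     -0.007 ] tcp [0.5642 0.1474 0.1604] [  1.77  -0.     9.15   0.   -15.    -0.  ]
```

Call:
servo_tool([
  [4,0,0,-5,0,0,8],
  [4,-4,-3,-8,0,0,16],
  [4,-8,-6,-8,0,0,24],
  [4,-12,-9,-8,0,0,32],
  [4,-15,-11,-8,0,0,40],
  [4,-18,-13,-8,0,0,48],
  [4,-21,-15,-8,0,0,56],
  [4,-24,-17,-8,0,0,64],
  [4,-27,-19.5,-8,0,0,72],
  [4,-30,-22,-8,0,0,80],
], force=60)

```text
clock: 1.15
position: [0.3864, 0.3231, 0.3113]
tool_rot: [-3.141, -0.0, 1.506]
force: [0.4, 1.0, 0.4]
grip_width: 0.04
finger_force: 0.0
```

```bash
python3 - <<'E'
from h import *
s,c=now(); print(s["clock"],s["qpos"].round(3),c[0].round(4),s["tool_rot"].round(3),rel(c,target(.0663,.14)))
E
```

```text
1.15 [-1.12   0.254  0.379  1.825 -0.106  1.083 -0.768] [0.3864 0.3231 0.3113] [-3.141 -0.     1.506] [-1.700e+01  1.723e+01  1.200e-01 -1.000e-02  0.000e+00  6.951e+01]
```

Call:
servo_tool([
  [4,-3,3,0,0,0,8],
  [4,-6,6,0,0,0,16],
  [4,-9,9,0,0,0,24],
  [4,-11,11,0,0,0,32],
  [4,-13,13,0,0,0,40],
  [4,-15,15,0,0,0,48],
  [4,-17,17.2,0.1,0,0,56],
  [4,-17,17.2,0.1,0,0,64],
  [4,-17,17.2,0.1,0,0,69.5],
  [4,-17,17.2,0.1,0,0,69.5],
])

```text
clock: 2.15
position: [0.5472, 0.1445, 0.31]
tool_rot: [3.141, 0.001, 0.297]
force: [-0.3, -0.4, 0.2]
grip_width: 0.04
finger_force: 0.0
```

```bash
python3 - <<'E'
from h import *
s,c=now(); print(s["clock"],s["qpos"].round(3),c[0].round(4),s["tool_rot"].round(3),rel(c,target(.0663,.14)),s["force"])
from workcell import bot
f=bot.grab_frame("wrist"); pickle.dump((s,f),open("w1.pkl","wb"))
T=np.eye(4);T[:3,:3]=c[1].as_matrix();T[:3,3]=c[0]; C=np.linalg.inv(T@f["T_tool_cam"])
g=dict(R=C[:3,:3],t=C[:3,3],mtx=f["mtx"])
im=f["frame"].copy()
P=parts(1.381,1.986)
for k in("barL","barR","tip","lev","pinL","pinR","tab"):
    u=proj(g,W(BOX,PIV+P[k]))[0]; print(k,u.round(1)); cv2.circle(im,tuple(int(v) for v in u.round()),2,(0,0,255),-1)
for u in proj(g,W(BOX,PIV+np.array([[.059,.012,.004],[.059,-.012,.004],[.077,.012,-.013],[.077,-.012,-.013]]))): cv2.circle(im,tuple(int(v) for v in u.round()),2,(0,255,0),-1)
cv2.imwrite("pics/w1.png",cv2.resize(im,(800,600)))
E
```

```text
2.15 [-0.868  0.428  0.716  1.685 -0.303  1.143 -1.343] [0.5472 0.1445 0.31  ] [3.141e+00 1.000e-03 2.970e-01] [-0.06  0.22 -0.    0.02  0.04  0.22] [-0.27957046 -0.39618385  0.24284767]
barL [238.3 218.6]
barR [286.6 218.8]
tip [263.1 212.6]
lev [262.2 309.3]
pinL [242.2 255.3]
pinR [281.1 255.4]
tab [262.8 214.9]
```

View pics/w1.png

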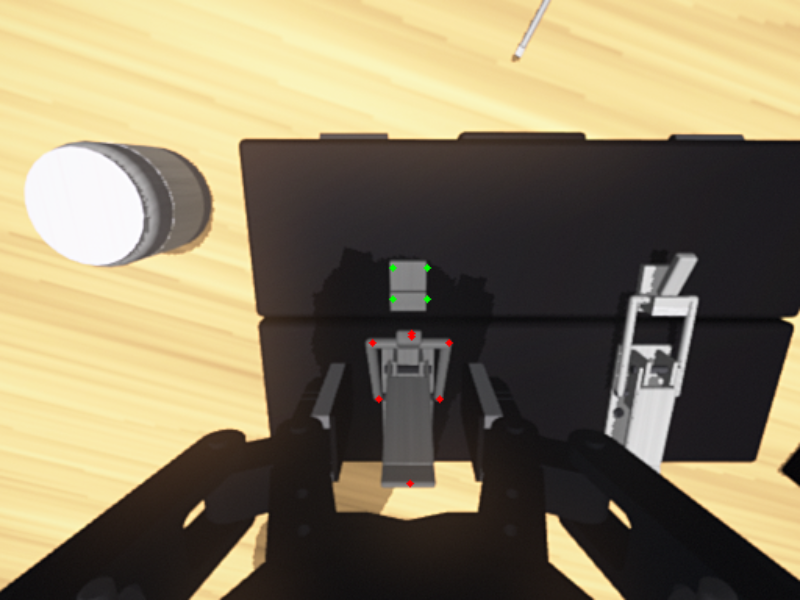

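```bash
python3 - <<'E'
from h import *
from scipy.optimize import least_squares
d=pickle.load(open("f0.pkl","rb")); s,f=pickle.load(open("w1.pkl","rb"))
T=np.eye(4);T[:3,:3]=Ro.from_euler("xyz",s["tool_rot"]).as_matrix();T[:3,3]=s["position"]; C=np.linalg.inv(T@f["T_tool_cam"])
d["wrist"]=dict(R=C[:3,:3],t=C[:3,3],mtx=f["mtx"])
S=1/1.5625
B=[("top",[.125,.2,.15],(142,165)),("top",[.125,-.2,.15],(289.3,120.3)),("top",[-.125,-.2,.15],(321.3,208)),("top",[-.125,.2,.15],(168.3,258.6)),
("wrist",[.125,.2,.15],(241*S,141*S)),("wrist",[-.125,.2,.15],(263*S,461*S)),("wrist",[0,.2,.15],(259*S,318*S)),
("wrist",PIV+[.077,.012,-.013],(390*S,261*S)),("wrist",PIV+[.077,-.012,-.013],(428*S,261*S)),
("wrist",PIV+[.059,.012,.004],(390*S,292*S)),("wrist",PIV+[.059,-.012,.004],(428*S,292*S))]
O=[("top","barL",(181,185)),("top","barR",(198.7,179)),("top","tip",(185,171)),("scene","lev",(284.5,143)),("scene","tip",(304,154.7)),("scene","barL",(305,160.7)),
("wrist","barL",(370*S,344*S)),("wrist","barR",(447*S,343*S)),("wrist","pinL",(378*S,399*S)),("wrist","pinR",(440*S,399*S)),("wrist","tip",(408*S,333*S)),("wrist","lev",(409*S,486*S))]
def res(q):
    P=parts(q[0],q[1]); return np.concatenate([proj(d[n],W(q[2:5],X))[0]-o for n,X,o in B]+[proj(d[n],W(q[2:5],PIV+P[k]))[0]-o for n,k,o in O])
r=least_squares(res,[1.38,1.986,*BOX],loss="soft_l1",x_scale=[1,1,.1,.1,.1]);print(r.x.round(4))
for (n,k,o),v in zip(B+O,res(r.x).reshape(-1,2).round(1)): print(n,k,v)
E
```

```text
[1.2945 1.9339 0.5414 0.0474 0.2865]
top [0.125, 0.2, 0.15] [-0.3 -1.2]
top [0.125, -0.2, 0.15] [-0.9 -0.6]
top [-0.125, -0.2, 0.15] [-0.2 -0. ]
top [-0.125, 0.2, 0.15] [-1.6 -1.1]
wrist [0.125, 0.2, 0.15] [1.9 0.8]
wrist [-0.125, 0.2, 0.15] [ 7.4 -0.4]
wrist [0, 0.2, 0.15] [1.3 1.2]
wrist [0.047 0.102 0.157] [0.9 0.4]
wrist [0.047 0.078 0.157] [-1.6  0.6]
wrist [0.029 0.102 0.174] [0.4 0.6]
wrist [0.029 0.078 0.174] [-1.3  0.8]
top barL [-0.9 -1.3]
top barR [-1.1 -0.7]
top tip [-0.7 -1.1]
scene lev [-0.8 -1.1]
scene tip [-0.5 -0.8]
scene barL [-0.4 -1.1]
wrist barL [ 0.5 -1.9]
wrist barR [-0.2 -0.8]
wrist pinL [-0.7 -2.4]
wrist pinR [-1.5 -2. ]
wrist tip [1.1 1. ]
wrist lev [-1.   0.6]
```

```bash
sed -i 's/^BOX=.*/BOX=np.array([.5414,.0474,.2865])/' h.py; python3 - <<'E'
from h import *
s,c=now()
t0=grip(1.295,.639,0)[0]; print(rel(c,t0),t0[0])
for L,e,f in [(1.5,.62,0),(1.8,.55,0),(1.8,.3,4),(1.8,.05,8),(1.8,-.2,12),(1.8,-.408,15)]:
    t,b=grip(L,e,f); print(L,e,f,"bar",b.round(4),"tcp",t[0].round(4),rel(t0,t))
E
```

```text
[-0.08  0.17  5.65  0.01  0.03  0.82] [0.54686544 0.14283454 0.25359613]
1.5 0.62 0 bar [0.0533 0.     0.0636] tcp [0.5521 0.1444 0.2539] [ 0.55 -0.   -0.03  0.    0.    0.  ]
1.8 0.55 0 bar [0.0627 0.     0.0602] tcp [0.5628 0.1475 0.2494] [ 1.66 -0.    0.42  0.    0.    0.  ]
1.8 0.3 4 bar [0.0702 0.     0.0436] tcp [0.5751 0.1512 0.2281] [ 2.95 -0.    2.55  0.   -4.   -0.  ]
1.8 0.05 8 bar [0.0733 0.     0.0256] tcp [0.582  0.1532 0.2041] [ 3.66 -0.    4.95  0.   -8.   -0.  ]
1.8 -0.2 12 bar [0.072  0.     0.0075] tcp [0.5829 0.1535 0.1791] [  3.76  -0.     7.45  -0.   -12.    -0.  ]
1.8 -0.408 15 bar [ 0.0674  0.     -0.007 ] tcp [0.5791 0.1523 0.1585] [  3.37  -0.     9.51   0.   -15.    -0.  ]
```

Call:
servo_tool([
  [4,-0.1,0.17,1.5,0,0,0.8],
  [4,-0.1,0.17,3,0,0,0.8],
  [4,-0.1,0.17,4.5,0,0,0.8],
  [4,-0.1,0.17,5.65,0,0,0.8],
  [4,-0.1,0.17,5.65,0,0,0.8],
  [0.5,-0.1,0.17,5.65,0,0,0.8],
  [0.5,-0.1,0.17,5.65,0,0,0.8],
  [0.5,-0.1,0.17,5.65,0,0,0.8],
  [0.5,-0.1,0.17,5.65,0,0,0.8],
  [0.5,-0.1,0.17,5.65,0,0,0.8],
], force=40)

```text
clock: 3.2
position: [0.547, 0.143, 0.2541]
tool_rot: [-3.141, -0.001, 0.285]
force: [0.6, 4.2, 0.9]
grip_width: 0.0102
finger_force: 39.5
```

```bash
python3 - <<'E'
from h import *
s,c=now(); print(s["clock"],c[0].round(4),s["tool_rot"].round(3),s["grip_width"],s["force"],s["moment"])
from workcell import bot
f=bot.grab_frame("wrist"); pickle.dump((s,f),open("w2.pkl","wb"))
cv2.imwrite("pics/w2.png",cv2.resize(f["frame"],(800,600)))
E
```

```text
3.2 [0.547  0.143  0.2541] [-3.141e+00 -1.000e-03  2.850e-01] 0.01022778579103828 [0.61967647 4.24549008 0.89095786] [ 0.84220932 -0.06207757 -0.04221122]
```

View pics/w2.png

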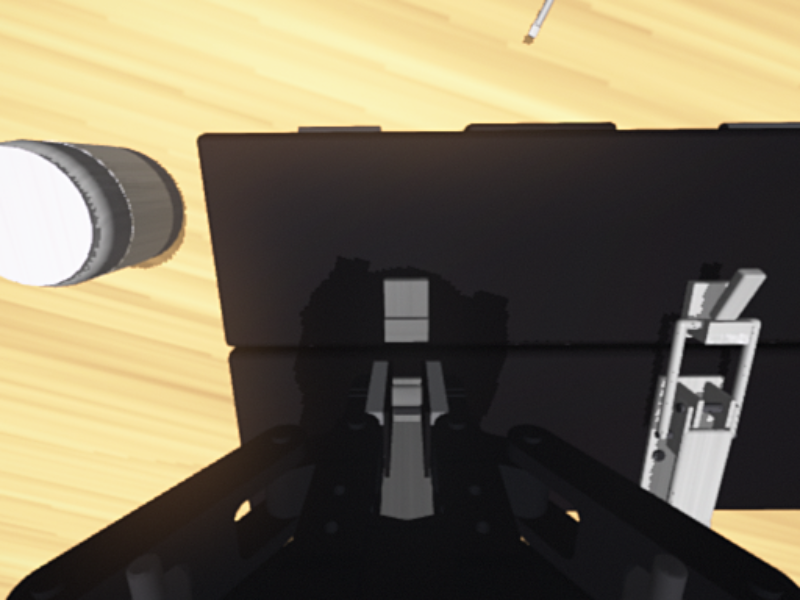

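Call:
servo_tool([
  [0.5,0.3,-0.05,0,0,0,0],
  [0.5,0.55,-0.1,0,0,0,0],
  [0.5,0.9,-0.1,0.1,0,0,0],
  [0.5,1.3,-0.1,0.25,0,0,0],
  [0.5,1.65,-0.1,0.45,0,0,0],
  [0.5,2.1,-0.1,1.1,0,-1,0],
  [0.5,2.5,-0.1,1.8,0,-3,0],
  [0.5,2.95,-0.1,2.55,0,-4,0],
  [0.5,3.3,-0.1,3.75,0,-6,0],
  [0.5,3.65,-0.1,4.95,0,-8,0],
])

```text
clock: 4.25
position: [0.5825, 0.1541, 0.2036]
tool_rot: [-3.142, 0.14, 0.285]
force: [-0.9, -0.3, 3.5]
grip_width: 0.0105
finger_force: 40.5
```

```bash
python3 - <<'E'
from h import *
from workcell import bot
s,c=now(); print(s["clock"],c[0].round(4),s["tool_rot"].round(3),s["grip_width"],s["force"],s["moment"])
print(rel(c,grip(1.8,.05,8)[0]))
f=bot.grab_frame("scene")
P=parts(1.8,1.85)
print({k:proj(f,W(BOX,PIV+P[k]))[0].round(1).tolist() for k in("barL","barR","tip","lev")})
cv2.imwrite("pics/s2.png",cv2.resize(f["frame"][100:220,220:380],(800,600),interpolation=cv2.INTER_CUBIC))
for L,e,ph in [(1.8,-.1,10),(1.8,-.2,12),(1.8,-.3,13),(1.8,-.408,15)]:
    print(L,e,rel(c,grip(L,e,ph)[0]))
E
```

```text
4.25 [0.5825 0.1541 0.2036] [-3.142  0.14   0.285] 0.010496778250921402 [-0.94531205 -0.33692992  3.50639524] [-0.07886135  0.45807448  0.0345333 ]
[-0.08  0.07 -0.04 -0.02  0.03 -0.11]
{'barL': [309.0, 175.0], 'barR': [297.0, 179.3], 'tip': [311.2, 177.3], 'lev': [293.5, 148.5]}
1.8 -0.1 [ 0.27  0.07  1.43 -0.02 -1.97 -0.1 ]
1.8 -0.2 [ 0.37  0.07  2.43 -0.02 -3.97 -0.1 ]
1.8 -0.3 [ 0.38  0.07  3.44 -0.02 -4.97 -0.1 ]
1.8 -0.408 [ 0.27  0.07  4.52 -0.02 -6.97 -0.1 ]
```

View pics/s2.png

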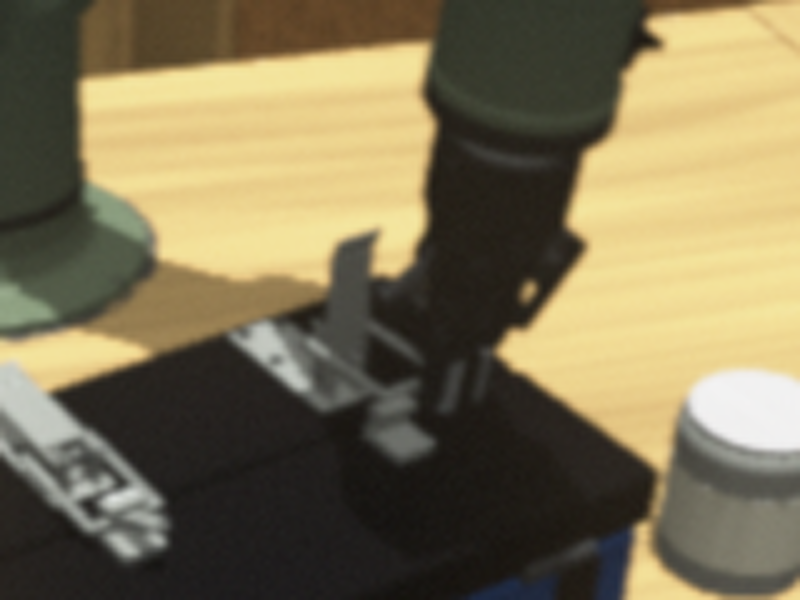

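Call:
servo_tool([
  [0.5,0.15,0,0.7,0,-1,0],
  [0.5,0.27,0,1.4,0,-2,0],
  [0.5,0.35,0,2,0,-3,0],
  [0.5,0.38,0,2.6,0,-4,0],
  [0.5,0.4,0,3.2,0,-5,0],
  [0.5,0.37,0,3.7,0,-5.5,0],
  [0.5,0.33,0,4.1,0,-6,0],
  [0.5,0.3,0,4.4,0,-6.5,0],
  [0.5,0.3,0,4.4,0,-6.5,0],
])

```text
clock: 5.2
position: [0.5783, 0.1529, 0.1599]
tool_rot: [3.141, 0.254, 0.284]
force: [-0.8, 0.7, 2.2]
grip_width: 0.0102
finger_force: 39.1
```

```bash
python3 - <<'E'
from h import *
from workcell import bot
s,c=now(); print(s["clock"],c[0].round(4),s["tool_rot"].round(3),s["grip_width"],s["force"],s["moment"])
for L,e,ph in [(1.8,-.408,15),(1.6,-.41,15),(1.4,-.395,15),(1.3,-.38,15),(1.15,-.346,15)]:
    t,b=grip(L,e,ph);print(L,e,b.round(4),rel(c,t))
f=bot.grab_frame("scene")
P=parts(1.8,1.4)
print({k:proj(f,W(BOX,PIV+P[k]))[0].round(1).tolist() for k in("barL","barR","tip","lev")})
cv2.imwrite("pics/s3.png",cv2.resize(f["frame"][130:220,240:360],(800,600),interpolation=cv2.INTER_CUBIC))
E
```

```text
5.2 [0.5783 0.1529 0.1599] [3.141 0.254 0.284] 0.010248733673756684 [-0.80331424  0.7428559   2.18308433] [-0.06363887  0.10591922  0.05253663]
1.8 -0.408 [ 0.0674  0.     -0.007 ] [ 0.1   0.07  0.11 -0.02 -0.43 -0.11]
1.6 -0.41 [ 0.063   0.     -0.0075] [-0.31  0.07  0.28 -0.02 -0.43 -0.11]
1.4 -0.395 [ 0.0592  0.     -0.0077] [-0.69  0.08  0.35 -0.02 -0.43 -0.11]
1.3 -0.38 [ 0.0576  0.     -0.0076] [-0.86  0.08  0.34 -0.02 -0.43 -0.11]
1.15 -0.346 [ 0.0557  0.     -0.007 ] [-1.09  0.08  0.24 -0.02 -0.43 -0.11]
{'barL': [306.8, 183.5], 'barR': [295.0, 187.8], 'tip': [309.3, 191.7], 'lev': [293.5, 148.5]}
```

View pics/s3.png

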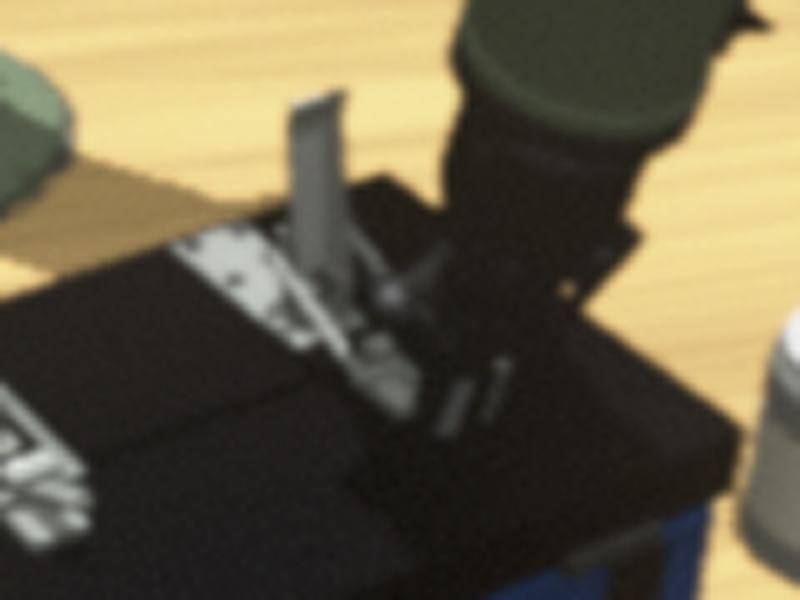

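Call:
servo_tool([
  [0.5,0.03,0,0.1,0,0,0],
  [0.5,-0.1,0,0.15,0,0,0],
  [0.5,-0.2,0,0.18,0,0,0],
  [0.5,-0.3,0,0.2,0,0,0],
  [0.5,-0.4,0,0.22,0,0,0],
  [0.5,-0.4,0,0.22,0,0,0],
])

```text
clock: 5.85
position: [0.5742, 0.1517, 0.1593]
tool_rot: [3.142, 0.253, 0.284]
force: [0.8, -1.2, 1.7]
grip_width: 0.0105
finger_force: 39.1
```

```bash
python3 - <<'E'
from h import *
from workcell import bot
s,c=now(); print(s["clock"],c[0].round(4),s["tool_rot"].round(3),s["grip_width"],s["force"],s["moment"])
R=Ro.from_euler("z",-BOX[2]); print("latch force",R.apply(s["force"]).round(2), "tcp latch",(R.apply(c[0]-W(BOX,PIV)[0])).round(4))
f=bot.grab_frame("scene")
for L in(1.2,1.3,1.4,1.5,1.6): print(L,proj(f,W(BOX,PIV+parts(L,1)["lev"]))[0].round(1))
cv2.imwrite("pics/s4.png",cv2.resize(f["frame"][130:220,240:360],(800,600),interpolation=cv2.INTER_CUBIC))
E
```

```text
5.85 [0.5742 0.1517 0.1593] [3.142 0.253 0.284] 0.01053093154837627 [ 0.78819494 -1.22784101  1.65473591] [-0.13558484 -0.23199651  0.0761803 ]
latch force [ 0.41 -1.4   1.65] tcp latch [ 0.0909  0.0007 -0.0107]
1.2 [281.9 141.6]
1.3 [283.8 141.9]
1.4 [285.7 142.6]
1.5 [287.7 143.6]
1.6 [289.6 145. ]
```

View pics/s4.png

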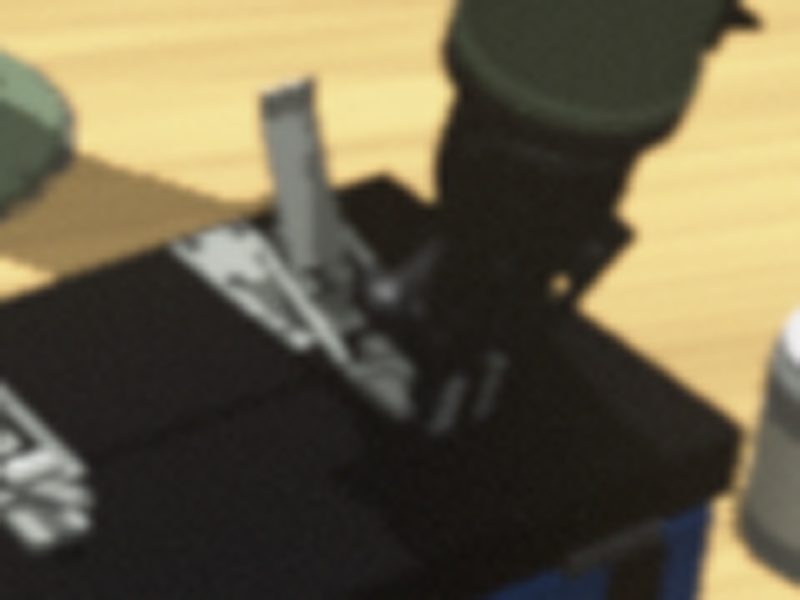

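Call:
servo_tool([
  [0.5,-0.08,0,0.02,0,0,0],
  [0.5,-0.16,0,0.04,0,0,0],
  [0.5,-0.2,0,0.05,0,0,0],
  [0.5,-0.2,0,0.05,0,0,0],
])

```text
clock: 6.3
position: [0.5727, 0.1512, 0.1594]
tool_rot: [3.141, 0.252, 0.285]
force: [5.3, 0.2, 2.3]
grip_width: 0.0101
finger_force: 39.3
```

```bash
python3 - <<'E'
from h import *
from workcell import bot
s,c=now(); print(s["clock"],c[0].round(4),s["tool_rot"].round(3),s["grip_width"],s["force"])
R=Ro.from_euler("z",-BOX[2]); print("latch force",R.apply(s["force"]).round(2), "tcp latch",(R.apply(c[0]-W(BOX,PIV)[0])).round(4))
f=bot.grab_frame("scene"); f0=pickle.load(open("f0.pkl","rb"))["scene"]["frame"]
# lever tip: bright/grey against wood: low saturation columns above box edge
a=cv2.cvtColor(f["frame"],cv2.COLOR_BGR2HSV)[140:156,274:296,1]
for r in a[:8]: print(*["%3d"%v for v in r])
E
```

```text
6.3 [0.5727 0.1512 0.1594] [3.141 0.252 0.285] 0.010098520938320966 [5.2518457  0.1995321  2.25855327]
latch force [ 5.09 -1.29  2.26] tcp latch [ 0.0894  0.0008 -0.0106]
103 102 100 103 102 104 102 102 100  98  98 101 104 105 104 104 102 102 102 102 102 103
100 100 102 100 101  98  95  91  85  77  78  95 103 100 100 100  99  99  99 100 101  99
100  98  95  90  89  87  76  65  53  46  62  96 102  99  98  96  98  96  94  97  95  95
 97  97  91  75  60  56  49  38  24  24  47  94 104  96  95  95  93  93  91  91  92  90
 97  97 101  72  36  22  21  19  17  20  43  91 100  93  89  89  90  90  88  87  88  89
 94  97 102  81  33  22  20  20  20  21  37  84  99  90  89  88  89  89  89  88  87  88
 91  93 103  82  35  21  18  18  16  15  25  71  95  92  88  91  89  88  89  89  88  89
 91  92  99  82  34  17  16  13  11  15  22  60  94  92  89  89  88  89  89  88  89  87
```

Call:
servo_tool([
  [3.5,-0.18,0,0.05,0,0,0],
  [3.5,0,0,0,0,0,0],
  [3.5,0,0,0,0,0,0],
  [3.5,0,0,0,0,0,0],
  [3.5,0,0,-1.5,0,0,0],
  [3.5,0,0,-3.5,0,0,0],
  [3.5,0,0,-6.5,0,0,0],
  [3.5,0,0,-10,0,0,0],
  [0,0,0,-12,0,7,0],
  [0,0,0,-12,0,14,0],
])

```text
clock: 7.35
position: [0.6033, 0.1594, 0.2776]
tool_rot: [3.141, 0.001, 0.284]
force: [1.5, -0.0, -0.3]
grip_width: 0.0069
finger_force: 0.0
```

```bash
python3 - <<'E'
from h import *
from workcell import bot
s,c=now(); print(s["clock"],c[0].round(4),s["tool_rot"].round(3),s["grip_width"],s["force"])
f=bot.grab_frame("scene"); pickle.dump(f,open("s5.pkl","wb"))
for L,e in((1.15,-.346),(1.3,-.38),(1.15,0)):
    P=parts(L,e+L); print(L,{k:(proj(f,W(BOX,PIV+P[k]))[0]-[240,130]).round(1).tolist() for k in("barL","barR","tip","lev","pinL","pinR")})
print("seat",proj(f,W(BOX,PIV+[.055,0,-.007]))[0]-[240,130])
cv2.imwrite("pics/s5.png",cv2.resize(f["frame"][130:220,240:360],(800,600),interpolation=cv2.INTER_CUBIC))
def fc(L,back=0,dx=.011):  # TCP so that the -x tip corner is `back` off the face point
    P=parts(L,1)["face"]; n=np.array([np.sin(L),0,np.cos(L)]); q=P+back*n; return target(q[0]+dx,q[2])
print("above",rel(c,target(.015,.10)),target(.015,.1)[0])
t0=fc(1.15,.010); print("start",rel(target(.015,.1),t0))
for L in(1.15,1,.8,.6,.4,.3,.2,.1,0,): print(L,rel(t0,fc(L,-.002))[[0,1,2]])
E
```

```text
7.35 [0.6033 0.1594 0.2776] [3.141e+00 1.000e-03 2.840e-01] 0.006885176042025583 [ 1.52627541 -0.00534954 -0.33998084]
1.15 {'barL': [64.2, 51.6], 'barR': [52.5, 55.9], 'tip': [66.7, 59.1], 'lev': [41.0, 11.5], 'pinL': [50.6, 33.6], 'pinR': [39.0, 37.5]}
1.3 {'barL': [64.6, 52.1], 'barR': [52.8, 56.4], 'tip': [67.0, 60.0], 'lev': [43.8, 11.9], 'pinL': [51.2, 33.5], 'pinR': [39.6, 37.4]}
1.15 {'barL': [65.8, 45.1], 'barR': [54.0, 49.4], 'tip': [68.0, 48.1], 'lev': [41.0, 11.5], 'pinL': [50.6, 33.6], 'pinR': [39.0, 37.5]}
seat [58.21398511 53.61922713]
above [-10.6    0.02   0.77   0.04   0.05  -0.14] [0.50157772 0.12949255 0.27      ]
start [-1.26 -0.    4.03  0.    0.    0.  ]
1.15 [-1.1  -0.    0.49]
1 [-1.89 -0.    0.84]
0.8 [-2.85 -0.    1.49]
0.6 [-3.67 -0.    2.32]
0.4 [-4.3  -0.    3.29]
0.3 [-4.54 -0.    3.82]
0.2 [-4.73 -0.    4.37]
0.1 [-4.86 -0.    4.94]
0 [-4.94 -0.    5.52]
```

View pics/s5.png

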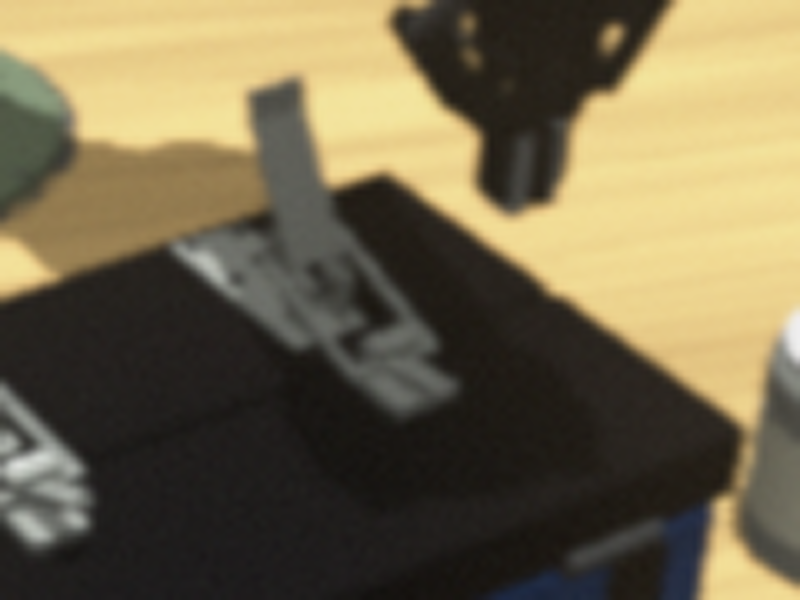

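Call:
servo_tool([
  [0,-4,0,0.3,0,0,0],
  [0,-8,0,0.6,0,0,0],
  [0,-10.6,0,0.8,0,0,0],
  [0,-10.6,0,0.8,0,0,0],
  [0,-11.2,0,2.8,0,0,0],
  [0,-11.9,0,4.8,0,0,0],
  [0,-11.9,0,4.8,0,0,0],
])

```text
clock: 8.1
position: [0.4854, 0.1258, 0.2268]
tool_rot: [3.141, 0.012, 0.284]
force: [-0.5, -0.2, 0.2]
grip_width: -0.0002
finger_force: 0.0
```

```bash
python3 - <<'E'
from h import *
s,c=now(); print(s["clock"],c[0].round(4),s["tool_rot"].round(3),s["grip_width"],s["force"])
print(Ro.from_euler("z",-BOX[2]).apply(c[0]-W(BOX,PIV)[0]).round(4))
E
```

```text
8.1 [0.4854 0.1258 0.2268] [3.141 0.012 0.284] -0.00020853146930398586 [-0.49029517 -0.15614002  0.21065089]
[-0.0016  0.0011  0.0568]
```

Call:
servo_tool([
  [0,-0.8,0,0.3,0,0,0],
  [0,-1.6,0,0.65,0,0,0],
  [0,-2.5,0,1.3,0,0,0],
  [0,-3.3,0,2.1,0,0,0],
  [0,-3.9,0,3.0,0,0,0],
  [0,-4.2,0,3.6,0,0,0],
  [0,-4.5,0,4.15,0,0,0],
  [0,-4.6,0,4.7,0,0,0],
  [0,-4.7,0,5.2,0,0,0],
  [0,-4.7,0,5.2,0,0,0],
])

```text
clock: 9.1
position: [0.4411, 0.1127, 0.1766]
tool_rot: [-3.141, 0.009, 0.284]
force: [-1.1, 0.8, 3.1]
grip_width: 0.0
finger_force: 1.3
```

```bash
python3 - <<'E'
from h import *
from workcell import bot
s,c=now(); print(s["clock"],c[0].round(4),s["tool_rot"].round(3),s["force"])
print(Ro.from_euler("z",-BOX[2]).apply(c[0]-W(BOX,PIV)[0]).round(4))
E
```

```text
9.1 [0.4411 0.1127 0.1766] [-3.141  0.009  0.284] [-1.09164047  0.75538067  3.07771642]
[-0.0478  0.001   0.0066]
```

Call:
servo_tool([
  [0,0,0,0.1,0,0,0],
  [0,0,0,0.2,0,0,0],
  [0,0,0,0.3,0,0,0],
  [0,0,0,0.3,0,0,0],
])

```text
clock: 9.5
position: [0.4412, 0.1128, 0.1755]
tool_rot: [-3.139, 0.008, 0.284]
force: [-19.2, -2.3, 66.4]
grip_width: -0.0001
finger_force: 33.1
```

Force builds to 66 N on a hard stop: the lever is flat. Retreat and check.

Call:
servo_tool([
  [0,0,0,-1,0,0,0],
  [0,0,0,-4,0,0,0],
  [0,0,0,-8,0,0,0],
  [0,0,0,-12,0,0,0],
  [0,4,4,-15,0,0,0],
  [0,4,9,-15,0,0,0],
  [0,4,14,-15,0,0,0],
  [0,4,14,-15,0,0,0],
])

```text
clock: 10.3
position: [0.5208, -0.0155, 0.3237]
tool_rot: [3.139, 0.008, 0.279]
force: [-0.4, 1.2, 0.1]
grip_width: 0.0001
finger_force: 0.0
```

```bash
python3 - <<'E'
from h import *
from workcell import bot
s,c=now(); print(s["clock"],c[0].round(4),s["force"])
f=bot.grab_frame("scene"); g=bot.grab_frame("top"); 
from scipy.optimize import brentq
seat=np.array([.055-.0035,0,-.007]);P=parts(0,np.arcsin((-.007+.0046)/.073))
print({k:proj(f,W(BOX,PIV+P[k]))[0].round(1).tolist() for k in("barL","barR","lev","pinL")})
# pixel difference between the two views of the latches, shifted: save one composite
a=cv2.resize(f["frame"][130:230,190:340],(600,400),interpolation=cv2.INTER_CUBIC)
b=cv2.resize(g["frame"][140:270,150:300],(231,200),interpolation=cv2.INTER_CUBIC)
im=np.zeros((600,600,3),np.uint8); im[:400]=a; im[400:,:231]=b; cv2.imwrite("pics/fin.png",im)
E
```

```text
10.3 [ 0.5208 -0.0155  0.3237] [-0.36847568  1.17364401  0.07935971]
{'barL': [303.3, 180.9], 'barR': [291.6, 185.2], 'lev': [269.3, 158.6], 'pinL': [288.5, 168.6]}
```

View pics/fin.png

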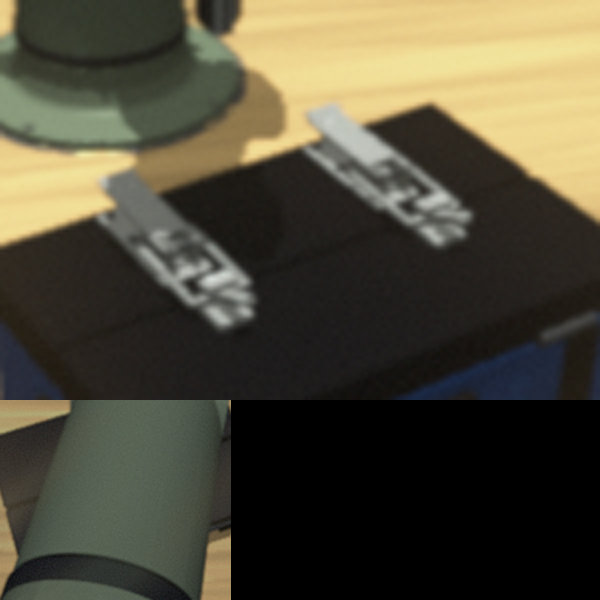

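The picture shows both latches looking alike: the lever of the formerly open one lies flat (end at about (325,115)) and its crossbar is in the keeper (about (445,215)). Nothing is touched.

```bash
python3 -c "
from workcell import bot
print(bot.job_done())"
```

```text
the job is handed in; nothing more can be done
None
```

The open latch is fastened and the job is handed in: the last picture showed the bail hooked in the keeper and the lever flat, matching the other latch. The arm never went near the paint tin or battery; I haven't seen the judge's result.

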